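# Find the mixer drum's heavy side and hold it down

### The arm

A 7-joint arm with a two-finger parallel gripper is mounted at the origin on a cart in front of the work surface, level with it; the furniture and walls round the work are solid. World frame = base frame: x ahead of the robot, y to its left, z up, the work surface at z = 0. Lengths are in mm, angles in rad, forces in N, time in s.
With the tool pointing down it reaches from about 400 to 875 mm from the base axis. Payload 6.5 kg.
Tool frame: the origin (TCP) lies at the very end of the fingers, on their centre line; the grasp point (between the pads) lies 19 mm behind it; z points along the fingers, y is the line along which they close (so a half turn about z gives the same grasp; the last joint's range is limited). The gripper opens to 85 mm and grips with 20 to 120 N. Pads are 22 mm wide; open, the fingers measure 114 mm over their backs; the gripper's body (76 mm by 85 mm) begins 54 mm behind the grasp point. The pads swing forward as they close: fully open they stand 13 mm farther back than shut.
Start: joints at [-1.195, 0.536, -0.004, 1.538, 0.003, 1.067, -0.071], TCP at [277.914, 587.583, 200.49] pointing down, gripper open.
Joint ranges: [-2.7, 2.7], [-0.37, 2.16], [-1.27, 1.26], [0.24, 2.4], [-1.31, 4.45], [0.19, 1.91], [-2.76, 2.76]. Speed limits (rad/s): [2.39, 2.39, 3.14, 3.14, 3.14, 3.14, 3.14].

### API

Orientations are given as [roll, pitch, yaw] about the fixed x, y, z axes, in that order (R = Rz(yaw) Ry(pitch) Rx(roll)).
In Python, from station import ctrl gives the robot as it stands.
- The arm moves only by the tool play_rows, never from a script. Its arguments are lists of equal length, an entry for each row: "slide": the shift along the world's x, y, z in m, a list of three; "dr": the turn, a rotation vector about the world's x, y, z in degrees, a list of three; "gripper": the finger opening in m, from 0 to 0.0854. In form: {"slide": [[tx, ty, tz], ...], "dr": [[wx, wy, wz], ...], "gripper": [gripper, ...]}. A call has 1 to 5 rows; each row shifts and turns the commanded pose from where the row before left it; what a row does not reach is not made up. A row lasts 1/8 s, in which the tool goes at most 62.5 mm and 10.7 degrees, less where a joint would pass 70% of its speed; a pose out of reach is approached as far as the arm can. A call with a gripper value outside its range is refused whole. The fingers move at their own pace and stop on an object; "squeeze" is the grip in N (left out, the last holds). Time passes only in rows, so rows that do not move let the fingers close. It gives the time, the measured TCP pose, the force, the opening and the grip force at its end, in the units of the state.
- ctrl.observe(): the state, without advancing time (a new reading comes with each control period).
- ctrl.get_image(name): name is "scene" or "top"; returns the picture (420x560x3 uint8, blue, green, red); there is no depth.
- ctrl.camera_info(name): a dict with "mtx" (3x3 intrinsics, pixels), "D" ([k1, k2, p1, p2, k3] as OpenCV has them; the pictures are not rectified), "extrinsics" (4x4, takes a point from camera to world coordinates). Camera axes: x right, y down, z forward; pixel columns grow to the right and rows downward; lengths in mm; the calibration is good to about 2 mm. A picture is of the moment at which its call begins. camera_info takes no time and is no camera call.
- ctrl.close_job(): hands the job in; it is judged then, once.
Trained networks look in the newest picture that a camera, given by its name, has taken for a name from the list of things; names that differ only in an ending like _2 or _b are one class to them, and where a whole thing is asked for, a point or a joint stands for the part that bears it (a point fixed in the world has none). Each returns a list of dicts, best first, with "confidence" (0 to 1); they miss things now and then, are a little off and sometimes report something else, mostly with a low value. They report only what shows in the picture. A call takes as long as a camera call.
- ctrl.trace(camera, target): "pixels" (420x560 bool, what is visible of it) and "rect" ([left, top, right, bottom] in pixels, round what is visible of it).
- ctrl.place_of(camera, target): "at" ([column, row] in pixels: a listed point, or the origin of a listed thing).
The state is a dict: "clock": time; "joint_pos": joint angles; "qd": joint speeds; "joint_efforts": joint torques, N m; "tcp_pos": TCP position; "ee_rot": TCP orientation; "wrist_force": force on the tool from outside, world axes, zero at the start; "torque": the same for the moment, N m; "width": finger opening in mm; "gripper_force": force on a finger pad.
Only numpy, scipy, OpenCV 4.12 (cv2) and the standard library are available. Lean on these libraries where they do the work, as an engineer would, in place of code of your own. Each camera call takes 0.05 s, during which the arm holds its last target. There are 200 camera calls.

### The job

The closed drum of the hand-cranked mixer has a weight hidden somewhere off its centre. Grip the crank's handle, turn it once right round to feel where the heavy side is, then bring the heavy side to the bottom, where the sprung drum no longer drags to either side and the crank's points stand on the drum's raised ticks, and finish still gripping the handle and holding it there. Do not touch the drum itself, and leave the things around it where they are.

Things in the scene. Friction and masses are not known exactly. Their poses are not given: they have to be found in the camera images.
- mixer: Fixed mixer: grey base 85 x 120 mm, column 130 mm tall behind a closed white drum (130 mm across, 40 thick). Origin on the worktop below the drum's centre; z up, x along the level axle away from the crank, so crank and handle are on the -x side; y to the left seen from the crank side. Drum front at x = -20 mm, crank bar (18 mm wide) from x = -30 to -37 mm, its hub (26 mm across) to -43 mm.
- axle (a point): The drum's centre on the axle, 120 mm above the mixer's origin; the crank turns about it.
- crank (a joint): Crank angle about the axle (rad), positive anticlockwise seen from the crank side, no stops near; starts between -0.6 and 0.6. At 0 the handle is straight above the axle; at a, its axis is at mixer y = 45 mm x sin a, height 120 mm + 45 mm x cos a. A dragging bearing (0.22 N m, 5 N at the handle) keeps the crank where it is left; with the heavy side up to 9 N is needed, so grip firmly.
- handle: Black round handle, 16 mm diameter (19 at its free end), 77 mm long, parallel to the axle and 45 mm from it; spins freely on its pin, so it can be carried round the circle without turning the hand. Origin at its inner end, at mixer x = -42 mm; it runs from there to x = -119 mm.
- handle_grip (a point): Point on the handle's axis 55 mm from its inner end (mixer x = -97 mm): the place to grip, from above, with the fingers closing level across the handle; the hand then passes clear in front of drum and crank. A large computer screen stands at the right, close beyond where the arm starts: draw the hand away along the front edge before turning it.
- coupling (a joint): Lead (+) or lag (-) of the drum on the crank (rad, crank's sense, stops at +-0.4): a soft spring (0.09 N m/rad) joins them and the heavy side (0.13 to 0.18 N m when level) pulls the drum toward the bottom. 0 and steady only with the heavy side straight down; near the top the drum flops to a stop. Seen as the gap between the crank's two points and the drum's two raised rim ticks, 60 mm out.
- drum: The closed white drum, eight identical caps on its face, two raised dark ticks on its rim. Origin at its centre. Which side is heavy differs every time and cannot be seen. Do not touch it.
- buffer_b: Brown reagent bottle, 46 mm across, 86 mm tall, to the right of the mixer; origin under its centre. Leave alone.
- petri: Round clear dish, 91 mm across, 16 mm tall, to the left of the mixer; origin under its centre. Leave alone.
- blue_rack: Dark blue 96-hole rack, 84 x 124 x 21 mm, at the left; origin under its centre. Leave alone.
- strip_case: Small case with a clear lid, 38 x 75 x 22 mm, at the right; origin under its centre. Leave alone.
- marker: Capped marker pen, 135 mm long, 16 mm thick, lying at the left; origin under its centre. Leave alone.

How it is judged:
By the outcome, as a careful person would: the job done as asked, in the order asked, and still so for the second after the job is handed in, while the arm keeps its last pose, push and grip.
It also fails if it takes over 50 s, if anything falls off the work surface, if the arm or the gripper's body presses on something with over 40 N, if the wrist force passes 120 N, or if a joint passes its speed limit or range.

## Working session

There is one attempt and no reset: what is moved stays moved. The work goes in short steps, Python scripts to look and compute and a tool call to move; the robot and the scene stay as the last step left them, time stands still between calls to the robot, and variables do not carry over. Pictures are saved under pics/ and viewed, at most 10 in all, crops included, and the job is handed in when it is done.

Besides the shell and the picture viewer there is one more tool, called after ">>>" in YAML: its name, and indented under it one key for each argument. play_rows: Moves the arm, as the interface text tells. Its arguments: {"type":"object","properties":{"slide":{"type":"array","items":{"type":"array","items":{"type":"number"}}},"dr":{"type":"array","items":{"type":"array","items":{"type":"number"}}},"gripper":{"type":"array","items":{"type":"number"}},"squeeze":{"type":"number"}},"required":["slide","dr","gripper"]}

```bash
mkdir -p pics; cat > h.py <<'E'
import numpy as np,cv2
from station import ctrl
def ray(cam,px):
    c=ctrl.camera_info(cam);K=np.array(c["mtx"],float);D=np.array(c["D"],float);T=np.array(c["extrinsics"],float)
    u=cv2.undistortPoints(np.array([[px]],float),K,D)[0,0]
    d=T[:3,:3]@np.array([u[0],u[1],1]);return T[:3,3],d/np.linalg.norm(d)
def onz(cam,px,z):
    o,d=ray(cam,px);return o+d*(z-o[2])/d[2]
def tri(r):
    A=0;b=0
    for o,d in r:
        P=np.eye(3)-np.outer(d,d);A=A+P;b=b+P@o
    x=np.linalg.solve(A,b);return x,[np.linalg.norm((np.eye(3)-np.outer(d,d))@(x-o)) for o,d in r]
def proj(cam,X):
    c=ctrl.camera_info(cam);T=np.linalg.inv(np.array(c["extrinsics"],float))
    r,_=cv2.Rodrigues(T[:3,:3]);return cv2.projectPoints(np.array(X,float).reshape(-1,3),r,T[:3,3],np.array(c["mtx"],float),np.array(c["D"],float))[0][:,0]
E
python3 - <<'E'
from h import *
for c in("scene","top"):
    cv2.imwrite(f"pics/{c}0.png",ctrl.get_image(c))
    print(c,np.round(np.array(ctrl.camera_info(c)["extrinsics"])[:3],2).tolist())
    for t in("mixer","axle","handle","handle_grip","drum","buffer_b","petri","blue_rack","strip_case","marker"):
        print(t,[(np.round(x["at"],1).tolist(),round(x["confidence"],2)) for x in ctrl.place_of(c,t)[:2]])
s=ctrl.observe();print(s)
E
```

```text
scene [[-0.9, -0.37, 0.24, 210.81], [-0.44, 0.74, -0.51, 741.08], [0.01, -0.56, -0.83, 1268.94]]
mixer [([304.2, 194.6], 0.82)]
axle [([304.6, 165.6], 0.91)]
handle [([321.7, 158.8], 0.55), ([341.5, 152.0], 0.28)]
handle_grip [([343.5, 167.2], 0.64), ([341.3, 150.4], 0.41)]
drum [([305.2, 172.6], 0.59)]
buffer_b [([317.5, 167.5], 0.46)]
petri [([279.7, 229.3], 0.61)]
blue_rack [([256.0, 329.4], 0.88)]
strip_case [([340.7, 148.9], 0.86)]
marker [([342.1, 166.1], 0.59), ([223.4, 384.6], 0.55)]
top [[-0.01, -0.98, 0.19, 266.51], [-1.0, 0.0, -0.03, 71.94], [0.02, -0.19, -0.98, 1540.95]]
mixer [([327.4, 209.3], 0.89)]
axle [([332.7, 203.0], 0.63)]
handle [([345.3, 214.8], 0.7)]
handle_grip [([342.2, 238.0], 0.64), ([283.5, 213.5], 0.6)]
drum [([332.8, 201.0], 0.8)]
buffer_b [([373.0, 207.1], 0.53)]
petri [([283.5, 213.0], 0.77)]
blue_rack [([178.8, 226.2], 0.91)]
strip_case [([399.6, 221.2], 0.55)]
marker [([332.6, 202.6], 0.74)]
{'clock': 1.1, 'joint_pos': array([-1.1951415 ,  0.53639149, -0.00436553,  1.53791801,  0.00259876,
        1.06729635, -0.07124891]), 'qd': array([ 7.77538544e-04, -8.94966227e-04,  6.62408416e-04,  1.03511740e-04,
        7.81501066e-04, -7.84763922e-05,  2.01870371e-04]), 'joint_efforts': array([ 7.86377332e-04, -5.83320129e+01,  1.04774673e+00, -2.59441477e+01,
        1.22627933e-02,  1.58066781e-03,  2.45080841e-06]), 'tcp_pos': array([277.96518422, 587.55121441, 200.48869481]), 'ee_rot': array([-3.14158825e+00,  4.57215208e-05,  2.69969526e+00]), 'wrist_force': array([-1.2385549 , -0.78477887,  0.59471755]), 'torque': array([0.03928835, 0.03133858, 0.02282448]), 'gripper_force': 0.0, 'width': 85.92124740011872}
```

View pics/scene0.png

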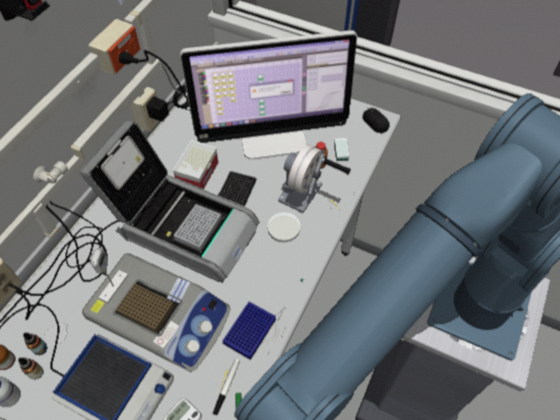

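View pics/top0.png

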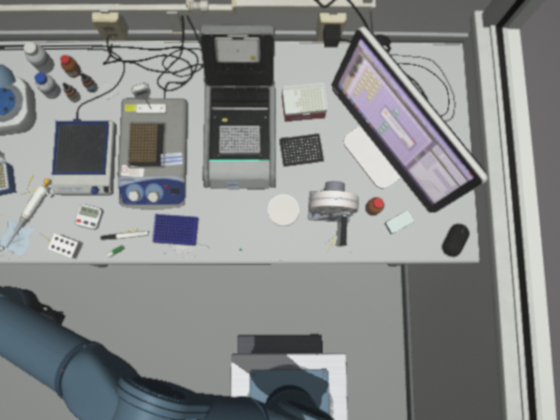

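Both pictures show the mixer at (305,170) in scene and (333,203) in top. Its handle points toward the robot, reaching (348,170) in scene and (342,243) in top. The arm is at the left.

```bash
python3 - <<'E'
from h import *
print("axle",tri([ray("scene",[304.6,165.6]),ray("top",[332.7,203])]))
print("grip?",tri([ray("scene",[341.3,167]),ray("top",[342.2,238])]))
print("tip",tri([ray("scene",[348,171]),ray("top",[342.5,244])]))
print("mixer",onz("scene",[304.2,194.6],0),onz("top",[327.4,209.3],0))
for c,n in(("scene",[270,130,380,220]),("top",[300,170,420,260])):
    im=ctrl.get_image(c)
    x0,y0,x1,y1=n
    cv2.imwrite(f"pics/{c}1.png",cv2.resize(im[y0:y1,x0:x1],None,fx=6,fy=6,interpolation=cv2.INTER_CUBIC))
    for t in("handle","drum","buffer_b"):
        r=ctrl.trace(c,t)
        print(c,t,[(x["rect"],round(x["confidence"],2)) for x in r[:2]])
for p in([280,263],[400,263]): print("edge",onz("top",p,0))
for p in([302,195],[275,196],[372,207],[360,200],[340,225],[435,208],[483,178]): print("x",p,onz("top",p,0))
E
```

```text
axle (array([ 549.8357758 , -115.38467435,  138.88300166]), [np.float64(3.414869061137004), np.float64(3.414869061137107)])
grip? (array([ 452.77393567, -134.11929021,  165.32603305]), [np.float64(3.4387426453126912), np.float64(3.438742645312771)])
tip (array([ 435.91954005, -136.03707044,  156.798261  ]), [np.float64(1.061429784318728), np.float64(1.061429784318659)])
mixer [ 550.8843999  -120.70892444    0.        ] [ 555.4654122  -118.51911529    0.        ]
scene handle [([323.6, 154.7, 350.5, 171.4], 0.46)]
scene drum [([290.5, 145.1, 326.5, 196.1], 0.75)]
scene buffer_b []
top handle [([341.3, 218.2, 349.0, 244.1], 0.78)]
top drum []
top buffer_b [([366.2, 194.9, 385.2, 215.1], 0.61)]
edge [400.09343343  20.42612719   0.        ]
edge [ 398.47241443 -324.09692441    0.        ]
x [302, 195] [597.97571858 -45.19245957   0.        ]
x [275, 196] [595.02193898  33.59120341   0.        ]
x [372, 207] [ 562.15451855 -249.33570864    0.        ]
x [360, 200] [ 583.01536276 -214.81295044    0.        ]
x [340, 225] [ 509.21861799 -154.02204046    0.        ]
x [435, 208] [ 559.00539786 -435.67315571    0.        ]
x [483, 178] [ 649.8964446  -586.94689921    0.        ]
```

View pics/scene1.png

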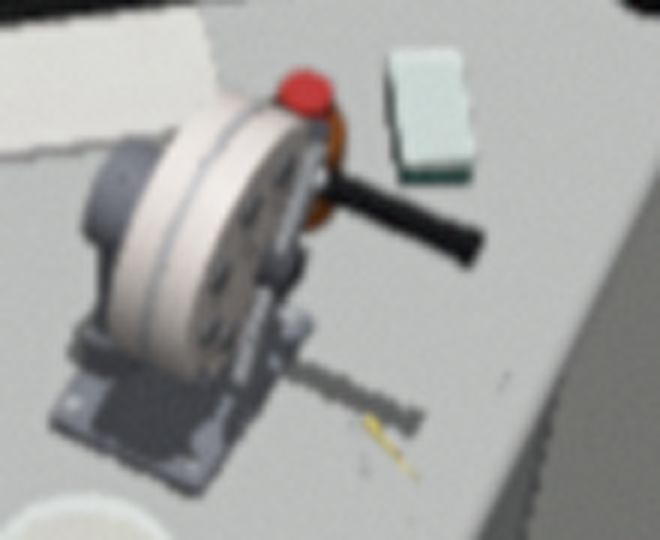

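View pics/top1.png

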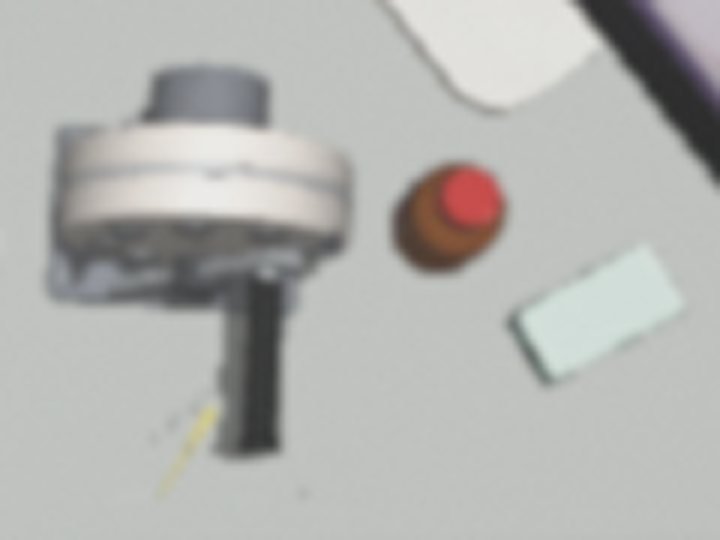

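```bash
cat > fit.py <<'E'
from h import *
from scipy.optimize import least_squares
q=lambda x,y,x0,y0:((x+.5)/6-.5+x0,(y+.5)/6-.5+y0)
S=lambda x,y:q(x,y,270,130); T=lambda x,y:q(x,y,300,170)
def W(p,X):
    c,s=np.cos(p[2]),np.sin(p[2]);return np.array([p[0]+c*X[0]-s*X[1],p[1]+s*X[0]+c*X[1],X[2]])
def H(a,x):return [x,45*np.sin(a),120+45*np.cos(a)]
def obs(p):
    a=p[3]
    return [("scene",H(a,-119),S(468,248),1),("scene",H(a,-42),S(337,188),1),("top",H(a,-119),T(256,448),1),("top",H(a,-42),T(263,280),1),
     ("scene",[-43,0,120],S(287,263),1),("scene",[0,0,120],(304.6,165.6),.4),("top",[0,0,120],(332.7,203),.4)]
def res(p):return np.concatenate([w*(proj(c,W(p,X))[0]-m) for c,X,m,w in obs(p)])
if __name__=="__main__":
    f=least_squares(res,[555,-118,0,-.4]);print(np.round(f.x,3),np.round(f.fun.reshape(-1,2),1).tolist())
    p=f.x;print("grip",W(p,H(p[3],-97)),"axle",W(p,[0,0,120]))
    print("sd",np.sqrt(np.diag(np.linalg.inv(f.jac.T@f.jac))))
    print("top drum L/R front",proj("top",[W(p,[-20,65,120]),W(p,[-20,-65,120])]))
E
python3 fit.py
```

```text
[ 5.54764e+02 -1.22531e+02 -1.17000e-01 -6.10000e-01] [[1.4, 1.0], [-1.9, -1.3], [-0.5, 0.2], [1.0, -0.9], [1.0, 1.2], [0.1, 0.9], [0.6, -0.7]]
grip [ 455.42117636 -136.81663193  156.89013321] axle [ 554.76423965 -122.53119015  120.        ]
sd [1.43960956 2.88324782 0.03228547 0.09779169]
top drum L/R front [[309.45338168 205.82900185]
 [357.54160894 211.33452469]]
```

```bash
python3 - <<'E'
from fit import *
a=onz("top",T(57,130),6);b=onz("top",T(50,297),6);print(a,b,np.arctan2(-(b-a)[0]*0+(a-b)[1],(a-b)[0]))
a=onz("scene",S(52,420),3);b=onz("scene",S(200,493),3);print(a,b,np.arctan2((a-b)[1],(a-b)[0]))
p0=np.array([555,-119,0,-.5])
for yaw in(0,-.06,-.117):
    f=least_squares(lambda v:res([v[0],v[1],yaw,v[2]]),[555,-118,-.4]);print(yaw,f.x,f.cost,W([f.x[0],f.x[1],yaw],H(f.x[2],-97)))
    p=[f.x[0],f.x[1],yaw]
    print((proj("top",[W(p,[-20,60*np.sin(t),120+60*np.cos(t)]) for t in(1.57,0,-1.57)])-[300,170])*6)
E
```

```text
[607.84060803 -65.55424399   6.        ] [525.71654546 -60.76660023   6.        ] -0.058231787887626035
[610.22365956 -69.02750609   3.        ] [528.03182005 -61.91775351   3.        ] -0.08628713889629033
0 [ 5.52407699e+02 -1.18254152e+02 -4.37912734e-01] 12.610720036682787 [ 455.40769894 -137.3364054   160.75374333]
[[ 62.96090684 237.10935075]
 [214.90967144 211.22189181]
 [330.44557474 236.82682083]]
-0.06 [ 5.53604670e+02 -1.20135394e+02 -5.33332492e-01] 8.544010700862598 [ 455.40734551 -137.15597882  158.75029187]
[[ 64.53493457 226.47101931]
 [216.41745553 208.3981066 ]
 [331.89493949 242.021849  ]]
-0.117 [ 554.76709385 -122.53796031   -0.60994221] 7.214166373880025 [ 455.42123163 -136.81551045  156.88565063]
[[ 67.85399909 216.19965508]
 [219.28157032 205.50527988]
 [334.19740752 246.73082619]]
```

>>> play_rows:
  slide:
    - [0.02,-0.05,0.01]
    - [0.03,-0.05,0.01]
    - [0.03,-0.05,0.01]
    - [0.03,-0.05,0.01]
    - [0.03,-0.05,0]
  dr:
    - [0,0,0]
    - [0,0,0]
    - [0,0,0]
    - [0,0,0]
    - [0,0,0]
  gripper: [0.085,0.085,0.085,0.085,0.085]
  squeeze: 80

```text
clock: 2.12
tcp_pos: [419.3, 336.3, 241.6]
ee_rot: [3.139, 0.001, 2.7]
wrist_force: [1.5, 0.2, 0.5]
width: 85.0
gripper_force: 0.0
```

>>> play_rows:
  slide:
    - [0.02,-0.05,0]
    - [0.017,-0.05,0]
    - [0,-0.05,0]
    - [0,-0.05,0]
    - [0,-0.05,0]
  dr:
    - [0,0,4]
    - [0,0,4.3]
    - [0,0,4]
    - [0,0,4]
    - [0,0,5]
  gripper: [0.085,0.085,0.085,0.085,0.085]

```text
clock: 2.75
tcp_pos: [454.9, 86.0, 240.8]
ee_rot: [3.141, 0.001, 3.074]
wrist_force: [0.8, -0.4, 0.4]
width: 85.0
gripper_force: 0.0
```

>>> play_rows:
  slide:
    - [0,-0.05,0]
    - [0,-0.05,0]
    - [0,-0.05,0]
    - [0,-0.05,0]
    - [0,-0.023,0]
  dr:
    - [0,0,0]
    - [0,0,0]
    - [0,0,0]
    - [0,0,0]
    - [0,0,0]
  gripper: [0.085,0.085,0.085,0.085,0.085]

```text
clock: 3.38
tcp_pos: [454.5, -138.6, 240.8]
ee_rot: [-3.141, 0.001, 3.068]
wrist_force: [-0.3, 1.2, -0.7]
width: 84.9
gripper_force: 0.0
```

>>> play_rows:
  slide:
    - [0,0,0]
    - [0,0,-0.02]
    - [0,0,-0.025]
    - [0,0,0]
  dr:
    - [0,0,0]
    - [0,0,0]
    - [0,0,0]
    - [0,0,0]
  gripper: [0.085,0.085,0.085,0.085]

```text
clock: 3.88
tcp_pos: [453.7, -133.7, 194.3]
ee_rot: [3.141, -0.004, 3.073]
wrist_force: [0.5, 0.6, 0.1]
width: 85.1
gripper_force: 0.0
```

```bash
python3 - <<'E'
from h import *
a=ctrl.get_image("scene")[120:230,260:390];b=ctrl.get_image("top")[160:270,290:420]
f=lambda i:cv2.resize(i,None,fx=4,fy=4,interpolation=cv2.INTER_CUBIC)[:, :396]
s=ctrl.observe();R=cv2.Rodrigues
p=s["tcp_pos"];print(p,s["joint_pos"])
print([ (proj(c,[p,[p[0],p[1],p[2]+100]])-o)*4 for c,o in(("scene",[260,120]),("top",[290,160]))])
cv2.imwrite("pics/c2.png",np.hstack([f(a),f(b)]))
E
```

```text
[ 455.33606665 -134.57074442  196.05392113] [-0.08959392  0.24729748  0.3302068   2.00829797 -0.10180795  0.90110519
  1.79660784]
[array([[331.46698813, 157.95872026],
       [347.80738766,  52.76802373]]), array([[215.7024863 , 296.0811953 ],
       [241.1697159 , 272.18153065]])]
```

View pics/c2.png

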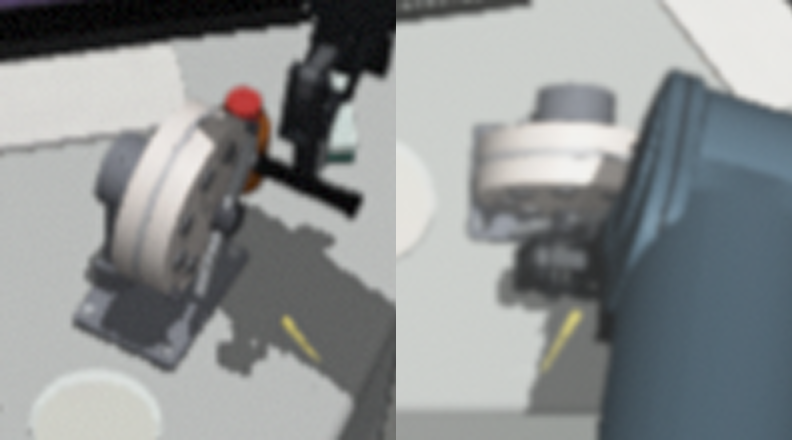

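>>> play_rows:
  slide:
    - [0,-0.001,-0.02]
    - [0,-0.001,-0.02]
    - [0,0,-0.016]
    - [0,0,0]
  dr:
    - [0,0,0]
    - [0,0,0]
    - [0,0,0]
    - [0,0,0]
  gripper: [0.085,0.085,0.085,0.085]

```text
clock: 4.47
tcp_pos: [455.0, -137.0, 139.7]
ee_rot: [3.141, -0.0, 3.072]
wrist_force: [-0.1, 0.1, 0.0]
width: 85.1
gripper_force: 0.0
```

>>> play_rows:
  slide:
    - [0,0,0]
    - [0,0,0]
    - [0,0,0]
    - [0,0,0]
    - [0,0,0]
  dr:
    - [0,0,0]
    - [0,0,0]
    - [0,0,0]
    - [0,0,0]
    - [0,0,0]
  gripper: [0.03,0.02,0.0,0.0,0.0]
  squeeze: 80

```text
clock: 5.1
tcp_pos: [454.9, -137.4, 139.5]
ee_rot: [3.142, 0.0, 3.072]
wrist_force: [0.0, -0.1, -0.2]
width: -0.0
gripper_force: 0.0
```

```bash
python3 - <<'E'
from h import *
a=ctrl.get_image("scene")[120:230,260:390]
s=ctrl.observe();p=s["tcp_pos"];print(s)
cv2.imwrite("pics/c3.png",cv2.resize(a,None,fx=5,fy=5,interpolation=cv2.INTER_CUBIC))
E
```

```text
{'clock': 5.15, 'joint_pos': array([-0.06224012,  0.33627238,  0.31341148,  2.05806516, -0.14697908,
        0.76786024,  1.84150211]), 'qd': array([-1.17106257e-03,  8.67728632e-04,  3.69839199e-05,  1.19092588e-05,
       -2.56330402e-04, -2.42624030e-03,  1.05751594e-03]), 'joint_efforts': array([-4.67150705e-03, -3.92506170e+01,  3.34944472e+00, -2.03659326e+01,
        1.00562477e-02,  1.55864403e-03, -4.68704184e-04]), 'tcp_pos': array([ 454.91758337, -137.44177384,  139.51997593]), 'ee_rot': array([-3.14157461e+00,  6.14124167e-05,  3.07154206e+00]), 'wrist_force': array([ 0.52732917, -0.50691971, -0.55445927]), 'torque': array([-0.04189026,  0.03302458,  0.02864369]), 'gripper_force': 0.0, 'width': -0.17342634944877916}
```

View pics/c3.png

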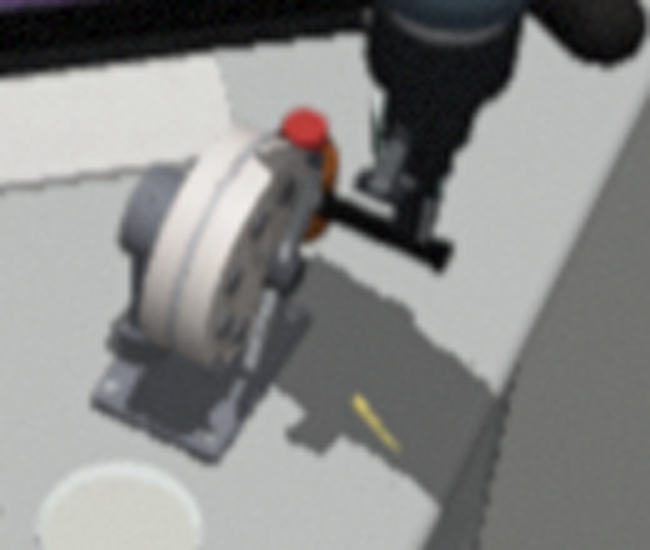

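```bash
python3 - <<'E'
from h import *
for z in(139.5,158.5,170,193): print(z,(proj("scene",[455,-137.4,z])-[260,120])*5)
im=ctrl.get_image("scene")[145:180,320:360]
cv2.imwrite("pics/c4.png",cv2.resize(im,None,fx=16,fy=16,interpolation=cv2.INTER_NEAREST))
for c in("scene","top"):
  for t in("handle","handle_grip"):
    print(c,t,[(np.round(x["at"],1).tolist(),round(x["confidence"],2)) for x in ctrl.place_of(c,t)[:2]])
E
```

```text
139.5 [[406.41587315 261.6276829 ]]
158.5 [[409.89552069 239.37163522]]
170 [[412.03918666 225.66075886]]
193 [[416.41419522 197.67857683]]
scene handle [([322.4, 159.0], 0.51)]
scene handle_grip [([341.8, 169.8], 0.56)]
top handle []
top handle_grip []
```

View pics/c4.png

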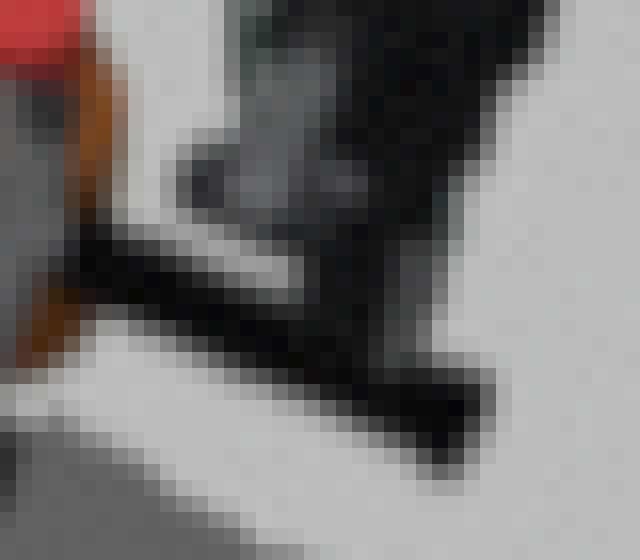

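>>> play_rows:
  slide:
    - [0,0,-0.003]
    - [0,0,0]
  dr:
    - [0,0,0]
    - [0,0,0]
  gripper: [0,0]

```text
clock: 5.65
tcp_pos: [454.6, -137.3, 136.2]
ee_rot: [3.142, -0.001, 3.072]
wrist_force: [-0.2, 0.6, -0.8]
width: 0.2
gripper_force: 0.0
```

>>> play_rows:
  slide:
    - [0,0.004,0]
    - [0,0.004,0]
    - [0,0,0]
  dr:
    - [0,0,0]
    - [0,0,0]
    - [0,0,0]
  gripper: [0,0,0]

```text
clock: 6.02
tcp_pos: [454.9, -128.9, 136.5]
ee_rot: [3.141, -0.0, 3.072]
wrist_force: [0.5, 0.1, 0.0]
width: 0.2
gripper_force: 0.0
```

>>> play_rows:
  slide:
    - [0,-0.006,0]
    - [0,0,-0.004]
    - [0,0,0]
  dr:
    - [0,0,0]
    - [0,0,0]
    - [0,0,0]
  gripper: [0,0,0]

```text
clock: 6.4
tcp_pos: [454.9, -135.9, 132.4]
ee_rot: [-3.141, 0.0, 3.071]
wrist_force: [-1.0, 0.9, 0.2]
width: 0.3
gripper_force: 0.0
```

>>> play_rows:
  slide:
    - [0,0,-0.004]
    - [0,0,0]
  dr:
    - [0,0,0]
    - [0,0,0]
  gripper: [0,0]

```text
clock: 6.65
tcp_pos: [454.6, -135.3, 128.1]
ee_rot: [3.142, -0.001, 3.072]
wrist_force: [0.1, 0.3, -1.0]
width: -0.0
gripper_force: 0.0
```

```bash
python3 - <<'E'
from h import *
s=ctrl.observe();p=s["tcp_pos"];print(p,s["wrist_force"])
im=ctrl.get_image("scene")[140:190,310:370]
r=ctrl.trace("scene","handle");m=[x["rect"] for x in r];print(m,r[0]["confidence"] if r else 0)
big=cv2.resize(im,None,fx=12,fy=12,interpolation=cv2.INTER_CUBIC)
big=cv2.LUT(big,np.clip(255*(np.arange(256)/255)**.5,0,255).astype(np.uint8))
for z in(0,19,40):
    u=(proj("scene",[p[0],p[1],p[2]+z])[0]-[310,140]+.5)*12;cv2.circle(big,tuple(u.astype(int)),3,(0,0,255),-1)
cv2.imwrite("pics/c5.png",big)
E
```

```text
[ 454.61898661 -135.33277099  128.09258355] [ 0.08068069  0.27277501 -1.01702615]
[] 0
```

View pics/c5.png

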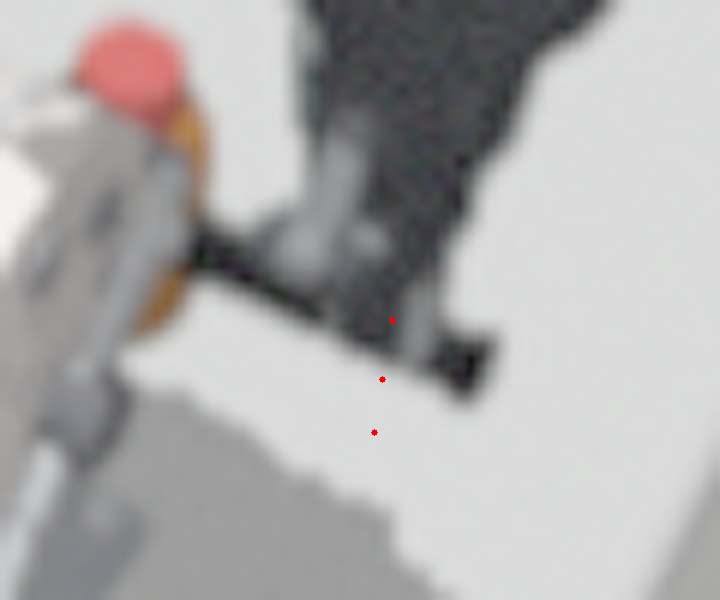

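>>> play_rows:
  slide:
    - [0,0,0]
    - [0,0,0]
    - [0,0,-0.008]
    - [0,0,-0.008]
    - [0,0,0]
  dr:
    - [0,0,0]
    - [0,0,0]
    - [0,0,0]
    - [0,0,0]
    - [0,0,0]
  gripper: [0.06,0.06,0.06,0.06,0.06]

```text
clock: 7.38
tcp_pos: [454.1, -135.3, 111.5]
ee_rot: [3.142, -0.002, 3.072]
wrist_force: [-0.7, 0.0, -0.5]
width: 59.9
gripper_force: 0.0
```

>>> play_rows:
  slide:
    - [0,0,0]
    - [0,0,0]
    - [0,0,0]
    - [0,0,0]
  dr:
    - [0,0,0]
    - [0,0,0]
    - [0,0,0]
    - [0,0,0]
  gripper: [0.0,0.0,0.0,0.0]
  squeeze: 30

```text
clock: 7.88
tcp_pos: [454.7, -138.6, 113.2]
ee_rot: [-3.139, 0.001, 3.069]
wrist_force: [-2.8, -8.0, 4.8]
width: 15.1
gripper_force: 29.9
```

>>> play_rows:
  slide:
    - [0,0,0]
    - [0,-0.003,0]
    - [0,0,-0.005]
    - [0,0,-0.005]
    - [0,0,0]
  dr:
    - [0,0,0]
    - [0,0,0]
    - [0,0,0]
    - [0,0,0]
    - [0,0,0]
  gripper: [0.045,0.045,0.045,0.045,0.045]

```text
clock: 8.5
tcp_pos: [454.4, -138.1, 101.9]
ee_rot: [3.141, -0.001, 3.072]
wrist_force: [-0.6, 0.5, 0.7]
width: 45.3
gripper_force: 0.0
```

>>> play_rows:
  slide:
    - [0,0,0]
    - [0,0,0]
    - [0,0,0]
    - [0,0,0]
  dr:
    - [0,0,0]
    - [0,0,0]
    - [0,0,0]
    - [0,0,0]
  gripper: [0.0,0.0,0.0,0.0]
  squeeze: 30

```text
clock: 9.0
tcp_pos: [454.9, -139.0, 102.6]
ee_rot: [-3.141, 0.0, 3.071]
wrist_force: [0.1, -3.0, 0.0]
width: 14.6
gripper_force: 29.3
```

```bash
python3 - <<'E'
from h import *
s=ctrl.observe();p=s["tcp_pos"];print(p,s["wrist_force"],s["torque"],s["width"],s["joint_pos"])
im=ctrl.get_image("scene")[130:210,280:370]
big=cv2.resize(im,None,fx=8,fy=7.5,interpolation=cv2.INTER_CUBIC)[:600]
big=cv2.LUT(big,np.clip(255*(np.arange(256)/255)**.5,0,255).astype(np.uint8))
cv2.imwrite("pics/c6.png",big)
E
```

```text
[ 454.92084576 -138.95536909  102.59763053] [ 0.07166912 -2.9832308   0.00478904] [-0.66828903  0.11038767 -0.04094391] 14.566209336257876 [-0.03954835  0.40087413  0.29356511  2.08216244 -0.17945161  0.68152811
  1.8720863 ]
```

View pics/c6.png

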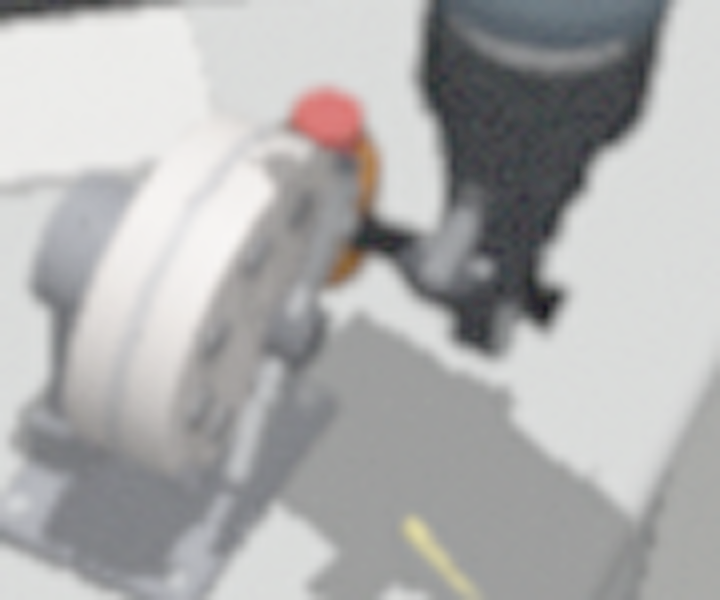

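>>> play_rows:
  slide:
    - [0,0,0]
    - [0,0,-0.003]
    - [0,0,-0.003]
    - [0,0,0]
  dr:
    - [0,0,0]
    - [0,0,0]
    - [0,0,0]
    - [0,0,0]
  gripper: [0.03,0.03,0.03,0.03]

```text
clock: 9.55
tcp_pos: [454.6, -138.1, 96.1]
ee_rot: [3.141, -0.001, 3.072]
wrist_force: [-0.5, 0.1, -0.2]
width: 30.2
gripper_force: 0.0
```

>>> play_rows:
  slide:
    - [0,-0.0015,0]
    - [0,0,0]
    - [0,0,0]
    - [0,0,0]
  dr:
    - [0,0,0]
    - [0,0,0]
    - [0,0,0]
    - [0,0,0]
  gripper: [0.0,0.0,0.0,0.0]
  squeeze: 90

```text
clock: 10.05
tcp_pos: [454.9, -139.7, 96.5]
ee_rot: [3.141, -0.0, 3.072]
wrist_force: [0.5, 1.7, -0.6]
width: 13.5
gripper_force: 87.5
```

>>> play_rows:
  slide:
    - [0,0.005,0.0025]
    - [0,0.005,0.0025]
  dr:
    - [0,0,0]
    - [0,0,0]
  gripper: [0.0,0.0]

```text
clock: 10.3
tcp_pos: [455.5, -131.3, 101.6]
ee_rot: [-3.14, 0.002, 3.07]
wrist_force: [4.0, -5.3, -9.0]
width: 13.9
gripper_force: 87.6
```

>>> play_rows:
  slide:
    - [0,0.0055,0.0018]
    - [0,0.0055,0.0015]
  dr:
    - [0,0,0]
    - [0,0,0]
  gripper: [0.0,0.0]

```text
clock: 10.55
tcp_pos: [456.4, -120.8, 105.0]
ee_rot: [-3.139, 0.004, 3.07]
wrist_force: [7.0, -6.8, -12.2]
width: 14.1
gripper_force: 87.6
```

>>> play_rows:
  slide:
    - [0.001,0,0]
    - [0,0,0]
  dr:
    - [0,0,0]
    - [0,0,0]
  gripper: [0.0,0.0]

```text
clock: 10.8
tcp_pos: [456.3, -119.7, 104.9]
ee_rot: [-3.14, 0.001, 3.071]
wrist_force: [3.8, -3.7, -6.8]
width: 14.0
gripper_force: 88.1
```

>>> play_rows:
  slide:
    - [0.0005,0.006,0.001]
    - [0.0005,0.006,0.0]
  dr:
    - [0,0,0]
    - [0,0,0]
  gripper: [0.0,0.0]

```text
clock: 11.05
tcp_pos: [457.1, -109.1, 105.7]
ee_rot: [-3.139, 0.001, 3.07]
wrist_force: [4.0, -10.3, -12.1]
width: 13.9
gripper_force: 87.8
```

```bash
python3 - <<'E'
from h import *
s=ctrl.observe();print({k:np.round(s[k],3).tolist() for k in s})
E
```

```text
{'clock': 11.05, 'joint_pos': [-0.105, 0.386, 0.293, 2.095, -0.169, 0.681, 1.797], 'qd': [-0.097, -0.01, -0.005, 0.018, 0.012, -0.011, -0.111], 'joint_efforts': [-3.507, -45.425, -0.427, -18.38, -1.439, 2.076, 0.332], 'tcp_pos': [457.147, -109.117, 105.652], 'ee_rot': [-3.139, 0.001, 3.07], 'wrist_force': [4.033, -10.283, -12.076], 'torque': [-1.934, -0.744, -0.177], 'gripper_force': 87.812, 'width': 13.893}
```

```bash
cat > gen.py <<'E'
import numpy as np,sys
a0,a1,n=map(float,sys.argv[1:4])
a=np.radians(np.linspace(a0,a1,int(n)+1));P=np.c_[.07*45*np.sin(a),45*np.sin(a),45*np.cos(a)]
d=np.diff(np.round(P,1),axis=0)/1e3
for i in range(0,len(d),2):print(np.round(np.degrees(a[min(i+2,len(d))])),[[round(float(v),4) for v in r] for r in d[i:i+2]])
E
python3 gen.py 6 366 48
```

```text
21.0 [[0.0004, 0.0058, -0.001], [0.0004, 0.0056, -0.0018]]
36.0 [[0.0004, 0.0054, -0.0025], [0.0004, 0.005, -0.0031]]
51.0 [[0.0003, 0.0045, -0.0038], [0.0002, 0.004, -0.0043]]
66.0 [[0.0003, 0.0034, -0.0048], [0.0002, 0.0027, -0.0052]]
81.0 [[0.0001, 0.002, -0.0055], [0.0001, 0.0013, -0.0058]]
96.0 [[0.0, 0.0006, -0.0058], [0.0, -0.0002, -0.0059]]
111.0 [[0.0, -0.001, -0.0058], [-0.0002, -0.0018, -0.0056]]
126.0 [[-0.0001, -0.0025, -0.0054], [-0.0003, -0.0031, -0.005]]
141.0 [[-0.0002, -0.0038, -0.0045], [-0.0003, -0.0043, -0.004]]
156.0 [[-0.0004, -0.0048, -0.0034], [-0.0003, -0.0052, -0.0027]]
171.0 [[-0.0004, -0.0055, -0.002], [-0.0004, -0.0058, -0.0013]]
186.0 [[-0.0004, -0.0058, -0.0006], [-0.0004, -0.0059, 0.0002]]
201.0 [[-0.0004, -0.0058, 0.001], [-0.0004, -0.0056, 0.0018]]
216.0 [[-0.0004, -0.0054, 0.0025], [-0.0004, -0.005, 0.0031]]
231.0 [[-0.0003, -0.0045, 0.0038], [-0.0002, -0.004, 0.0043]]
246.0 [[-0.0003, -0.0034, 0.0048], [-0.0002, -0.0027, 0.0052]]
261.0 [[-0.0001, -0.002, 0.0055], [-0.0001, -0.0013, 0.0058]]
276.0 [[0.0, -0.0006, 0.0058], [0.0, 0.0002, 0.0059]]
291.0 [[0.0, 0.001, 0.0058], [0.0002, 0.0018, 0.0056]]
306.0 [[0.0001, 0.0025, 0.0054], [0.0003, 0.0031, 0.005]]
321.0 [[0.0002, 0.0038, 0.0045], [0.0003, 0.0043, 0.004]]
336.0 [[0.0004, 0.0048, 0.0034], [0.0003, 0.0052, 0.0027]]
351.0 [[0.0004, 0.0055, 0.002], [0.0004, 0.0058, 0.0013]]
366.0 [[0.0004, 0.0058, 0.0006], [0.0004, 0.0059, -0.0002]]
```

>>> play_rows:
  slide:
    - [0.0004,0.0058,-0.002]
    - [0.0004,0.0056,-0.0018]
  dr:
    - [0,0,0]
    - [0,0,0]
  gripper: [0,0]

```text
clock: 11.3
tcp_pos: [457.9, -98.1, 102.5]
ee_rot: [-3.139, 0.001, 3.069]
wrist_force: [0.2, -9.9, -1.0]
width: 13.8
gripper_force: 88.8
```

>>> play_rows:
  slide:
    - [0.0004,0.0054,-0.0025]
    - [0.0004,0.005,-0.0031]
  dr:
    - [0,0,0]
    - [0,0,0]
  gripper: [0,0]

```text
clock: 11.55
tcp_pos: [458.7, -87.6, 97.0]
ee_rot: [-3.139, 0.001, 3.069]
wrist_force: [0.0, -8.8, 3.3]
width: 14.0
gripper_force: 89.1
```

>>> play_rows:
  slide:
    - [0.0003,0.0045,-0.0038]
    - [0.0002,0.004,-0.0043]
  dr:
    - [0,0,0]
    - [0,0,0]
  gripper: [0,0]

```text
clock: 11.8
tcp_pos: [459.3, -78.7, 89.0]
ee_rot: [-3.14, 0.001, 3.069]
wrist_force: [-1.2, -7.8, 3.8]
width: 14.1
gripper_force: 89.3
```

>>> play_rows:
  slide:
    - [0.0003,0.0034,-0.0048]
    - [0.0002,0.0027,-0.0052]
  dr:
    - [0,0,0]
    - [0,0,0]
  gripper: [0,0]

```text
clock: 12.05
tcp_pos: [459.8, -72.3, 79.0]
ee_rot: [-3.14, 0.001, 3.07]
wrist_force: [-2.0, -7.3, 4.8]
width: 13.8
gripper_force: 89.4
```

>>> play_rows:
  slide:
    - [0.0001,0.002,-0.0055]
    - [0.0001,0.0013,-0.0058]
  dr:
    - [0,0,0]
    - [0,0,0]
  gripper: [0,0]

```text
clock: 12.3
tcp_pos: [460.1, -68.7, 67.7]
ee_rot: [-3.14, 0.001, 3.07]
wrist_force: [-1.1, -7.2, 6.5]
width: 13.9
gripper_force: 89.5
```

>>> play_rows:
  slide:
    - [0,0.0006,-0.0058]
    - [0,-0.0002,-0.0059]
  dr:
    - [0,0,0]
    - [0,0,0]
  gripper: [0,0]

```text
clock: 12.55
tcp_pos: [460.1, -68.0, 56.0]
ee_rot: [-3.141, 0.001, 3.07]
wrist_force: [-1.4, -5.5, 6.7]
width: 13.5
gripper_force: 89.6
```

>>> play_rows:
  slide:
    - [0,-0.001,-0.0058]
    - [-0.0002,-0.0018,-0.0056]
  dr:
    - [0,0,0]
    - [0,0,0]
  gripper: [0,0]

```text
clock: 12.8
tcp_pos: [459.9, -70.5, 44.6]
ee_rot: [-3.141, 0.001, 3.071]
wrist_force: [-2.3, -3.9, 6.7]
width: 13.6
gripper_force: 89.6
```

>>> play_rows:
  slide:
    - [-0.0001,-0.0025,-0.0054]
    - [-0.0003,-0.0031,-0.005]
  dr:
    - [0,0,0]
    - [0,0,0]
  gripper: [0,0]

```text
clock: 13.05
tcp_pos: [459.6, -75.8, 34.2]
ee_rot: [-3.141, 0.001, 3.071]
wrist_force: [-0.9, -3.4, 6.2]
width: 13.7
gripper_force: 89.5
```

>>> play_rows:
  slide:
    - [-0.0002,-0.0038,-0.0045]
    - [-0.0003,-0.0043,-0.004]
  dr:
    - [0,0,0]
    - [0,0,0]
  gripper: [0,0]

```text
clock: 13.3
tcp_pos: [459.0, -83.8, 25.3]
ee_rot: [-3.142, 0.001, 3.071]
wrist_force: [-1.4, -3.3, 5.7]
width: 13.7
gripper_force: 89.4
```

>>> play_rows:
  slide:
    - [-0.0004,-0.0048,-0.0034]
    - [-0.0003,-0.0052,-0.0027]
  dr:
    - [0,0,0]
    - [0,0,0]
  gripper: [0,0]

```text
clock: 13.55
tcp_pos: [458.3, -93.5, 19.0]
ee_rot: [3.141, 0.001, 3.072]
wrist_force: [-0.6, -1.8, 6.2]
width: 14.0
gripper_force: 89.4
```

```bash
python3 - <<'E'
from h import *
cv2.imwrite("pics/v1.png",ctrl.get_image("scene"))
E
```

>>> play_rows:
  slide:
    - [-0.0004,-0.0055,-0.0015]
    - [-0.0004,-0.0058,-0.0008]
  dr:
    - [0,0,0]
    - [0,0,0]
  gripper: [0,0]

```text
clock: 13.85
tcp_pos: [457.3, -103.8, 16.3]
ee_rot: [3.141, 0.0, 3.073]
wrist_force: [4.0, 2.7, -5.0]
width: 13.5
gripper_force: 88.7
```

>>> play_rows:
  slide:
    - [-0.0004,-0.0058,-0.0006]
    - [-0.0004,-0.0059,0.0002]
  dr:
    - [0,0,0]
    - [0,0,0]
  gripper: [0,0]

```text
clock: 14.1
tcp_pos: [456.3, -116.4, 15.8]
ee_rot: [3.141, -0.0, 3.072]
wrist_force: [4.7, -0.4, -8.8]
width: 13.7
gripper_force: 88.3
```

>>> play_rows:
  slide:
    - [-0.0004,-0.0058,0.001]
    - [-0.0004,-0.0056,0.0018]
  dr:
    - [0,0,0]
    - [0,0,0]
  gripper: [0,0]

```text
clock: 14.35
tcp_pos: [455.4, -128.9, 18.8]
ee_rot: [-3.141, 0.0, 3.071]
wrist_force: [4.2, -2.8, -12.8]
width: 14.1
gripper_force: 87.9
```

>>> play_rows:
  slide:
    - [-0.0004,-0.0054,0.0025]
    - [-0.0004,-0.005,0.0031]
  dr:
    - [0,0,0]
    - [0,0,0]
  gripper: [0,0]

```text
clock: 14.6
tcp_pos: [454.7, -140.1, 24.7]
ee_rot: [-3.14, 0.001, 3.07]
wrist_force: [3.5, -3.1, -9.6]
width: 13.5
gripper_force: 88.1
```

>>> play_rows:
  slide:
    - [-0.0003,-0.0045,0.0038]
    - [-0.0002,-0.004,0.0043]
  dr:
    - [0,0,0]
    - [0,0,0]
  gripper: [0,0]

```text
clock: 14.85
tcp_pos: [454.1, -148.6, 33.0]
ee_rot: [-3.14, 0.001, 3.07]
wrist_force: [2.6, -4.2, -7.7]
width: 13.4
gripper_force: 88.3
```

>>> play_rows:
  slide:
    - [-0.0003,-0.0034,0.0048]
    - [-0.0002,-0.0027,0.0052]
  dr:
    - [0,0,0]
    - [0,0,0]
  gripper: [0,0]

```text
clock: 15.1
tcp_pos: [453.7, -154.6, 43.2]
ee_rot: [-3.14, 0.001, 3.07]
wrist_force: [3.7, -2.7, -6.4]
width: 13.7
gripper_force: 88.3
```

```bash
python3 - <<'E'
from h import *
cv2.imwrite("pics/v2.png",ctrl.get_image("scene"))
E
```

>>> play_rows:
  slide:
    - [-0.0001,-0.002,0.0055]
    - [-0.0001,-0.0013,0.0058]
  dr:
    - [0,0,0]
    - [0,0,0]
  gripper: [0,0]

```text
clock: 15.4
tcp_pos: [453.5, -157.4, 54.3]
ee_rot: [-3.14, 0.001, 3.07]
wrist_force: [3.9, -3.1, -6.5]
width: 13.7
gripper_force: 88.4
```

>>> play_rows:
  slide:
    - [0,-0.0006,0.0058]
    - [0,0.0002,0.0059]
  dr:
    - [0,0,0]
    - [0,0,0]
  gripper: [0,0]

```text
clock: 15.65
tcp_pos: [453.5, -157.5, 66.1]
ee_rot: [-3.141, 0.001, 3.071]
wrist_force: [3.6, -3.7, -5.7]
width: 13.7
gripper_force: 88.4
```

>>> play_rows:
  slide:
    - [0,0.001,0.0058]
    - [0.0002,0.0018,0.0056]
  dr:
    - [0,0,0]
    - [0,0,0]
  gripper: [0,0]

```text
clock: 15.9
tcp_pos: [453.8, -154.4, 77.5]
ee_rot: [-3.141, 0.001, 3.071]
wrist_force: [3.6, -3.3, -5.6]
width: 13.8
gripper_force: 88.4
```

>>> play_rows:
  slide:
    - [0.0001,0.0025,0.0054]
    - [0.0003,0.0031,0.005]
  dr:
    - [0,0,0]
    - [0,0,0]
  gripper: [0,0]

```text
clock: 16.15
tcp_pos: [454.2, -148.5, 87.9]
ee_rot: [-3.141, 0.001, 3.071]
wrist_force: [4.2, -2.9, -6.7]
width: 13.8
gripper_force: 88.4
```

>>> play_rows:
  slide:
    - [0.0002,0.0038,0.0045]
    - [0.0003,0.0043,0.004]
  dr:
    - [0,0,0]
    - [0,0,0]
  gripper: [0,0]

```text
clock: 16.4
tcp_pos: [454.8, -140.2, 96.3]
ee_rot: [-3.141, 0.001, 3.071]
wrist_force: [4.7, -3.4, -7.9]
width: 13.5
gripper_force: 88.2
```

>>> play_rows:
  slide:
    - [0.0004,0.0048,0.0034]
    - [0.0003,0.0052,0.0027]
  dr:
    - [0,0,0]
    - [0,0,0]
  gripper: [0,0]

```text
clock: 16.65
tcp_pos: [455.5, -130.3, 102.2]
ee_rot: [-3.141, 0.001, 3.071]
wrist_force: [5.4, -4.3, -10.4]
width: 13.8
gripper_force: 88.0
```

>>> play_rows:
  slide:
    - [0.0004,0.0055,0.002]
    - [0.0004,0.0058,0.0013]
  dr:
    - [0,0,0]
    - [0,0,0]
  gripper: [0,0]

```text
clock: 16.9
tcp_pos: [456.3, -119.6, 105.3]
ee_rot: [-3.14, 0.001, 3.071]
wrist_force: [6.8, -6.9, -14.0]
width: 13.9
gripper_force: 87.9
```

>>> play_rows:
  slide:
    - [0.0004,0.0058,0.0006]
    - [0.0004,0.0059,-0.0002]
  dr:
    - [0,0,0]
    - [0,0,0]
  gripper: [0,0]

```text
clock: 17.15
tcp_pos: [457.1, -109.0, 105.6]
ee_rot: [-3.139, 0.001, 3.07]
wrist_force: [6.6, -10.3, -11.8]
width: 13.9
gripper_force: 88.0
```

```bash
python3 - <<'E'
from h import *
cv2.imwrite("pics/v3.png",ctrl.get_image("scene"))
E
```

```text
(no output)
```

Fit the circle and the torque curve.

```bash
cat > tq.py <<'E'
import numpy as np
from scipy.optimize import least_squares
D=np.array([[-120.8,105,-6.8,-12.2],[-109.1,105.65,-10.3,-12.1],[-98.1,102.5,-9.9,-1],[-87.6,97,-8.8,3.3],[-78.7,89,-7.8,3.8],[-72.3,79,-7.3,4.8],[-68.7,67.7,-7.2,6.5],[-68,56,-5.5,6.7],[-70.5,44.6,-3.9,6.7],[-75.8,34.2,-3.4,6.2],[-83.8,25.3,-3.3,5.7],[-93.5,19,-1.8,6.2],[-103.8,16.3,2.7,-5],[-116.4,15.8,-.4,-8.8],[-128.9,18.8,-2.8,-12.8],[-140.1,24.7,-3.1,-9.6],[-148.6,33,-4.2,-7.7],[-154.6,43.2,-2.7,-6.4],[-157.4,54.3,-3.1,-6.5],[-157.5,66.1,-3.7,-5.7],[-154.4,77.5,-3.3,-5.6],[-148.5,87.9,-2.9,-6.7],[-140.2,96.3,-3.4,-7.9],[-130.3,102.2,-4.3,-10.4],[-119.6,105.3,-6.9,-14],[-109,105.6,-10.3,-11.8]])
c=least_squares(lambda v:np.hypot(D[:,0]-v[0],D[:,1]-v[1])-v[2],[-112,61,45]).x
if __name__=="__main__":
    print("circle",c,np.round(np.hypot(D[:,0]-c[0],D[:,1]-c[1])-c[2],1).tolist())
    a=np.unwrap(np.arctan2(D[:,0]-c[0],D[:,1]-c[1]))
    ft=-(D[:,2]*np.cos(a)-D[:,3]*np.sin(a)); fr=D[:,2]*np.sin(a)+D[:,3]*np.cos(a)
    print(np.c_[np.degrees(a),ft,fr,ft*.045].round(2))
    A=np.c_[np.ones_like(a),np.sin(a),np.cos(a)];s=np.linalg.lstsq(A,ft,rcond=None)[0]
    print(s,np.hypot(s[1],s[2])*.045,s[0]*.045,"rms",np.std(ft-A@s),"phase zero-rising deg",np.degrees(np.arctan2(-s[2],s[1])))
E
python3 tq.py
```

```text
circle [-112.87457235   60.37626594   45.04740583] [0.3, 0.4, -0.4, -0.5, -0.5, -0.4, -0.3, 0.0, 0.2, 0.3, 0.5, 0.6, -0.0, -0.3, -0.5, -0.2, -0.0, 0.1, -0.1, -0.1, -0.1, -0.0, 0.1, 0.3, 0.4, 0.3]
[[-1.0070e+01  8.8300e+00 -1.0820e+01  4.0000e-01]
 [ 4.7700e+00  9.2600e+00 -1.2910e+01  4.2000e-01]
 [ 1.9330e+01  9.0100e+00 -4.2200e+00  4.1000e-01]
 [ 3.4610e+01  9.1200e+00 -2.2800e+00  4.1000e-01]
 [ 5.0050e+01  7.9200e+00 -3.5400e+00  3.6000e-01]
 [ 6.5340e+01  7.4100e+00 -4.6300e+00  3.3000e-01]
 [ 8.0590e+01  7.5900e+00 -6.0400e+00  3.4000e-01]
 [ 9.5570e+01  6.1300e+00 -6.1200e+00  2.8000e-01]
 [ 1.1042e+02  4.9200e+00 -5.9900e+00  2.2000e-01]
 [ 1.2522e+02  3.1000e+00 -6.3500e+00  1.4000e-01]
 [ 1.4034e+02  1.1000e+00 -6.4900e+00  5.0000e-02]
 [ 1.5491e+02  1.0000e+00 -6.3800e+00  4.0000e-02]
 [ 1.6837e+02  1.6400e+00  5.4400e+00  7.0000e-02]
 [ 1.8452e+02  3.0000e-01  8.8000e+00  1.0000e-02]
 [ 2.0108e+02  1.9900e+00  1.2950e+01  9.0000e-02]
 [ 2.1735e+02  3.3600e+00  9.5100e+00  1.5000e-01]
 [ 2.3254e+02  3.5600e+00  8.0200e+00  1.6000e-01]
 [ 2.4763e+02  4.8900e+00  4.9300e+00  2.2000e-01]
 [ 2.6223e+02  6.0200e+00  3.9500e+00  2.7000e-01]
 [ 2.7731e+02  6.1200e+00  2.9400e+00  2.8000e-01]
 [ 2.9241e+02  6.4400e+00  9.2000e-01  2.9000e-01]
 [ 3.0769e+02  7.0700e+00 -1.8000e+00  3.2000e-01]
 [ 3.2274e+02  7.4900e+00 -4.2300e+00  3.4000e-01]
 [ 3.3738e+02  7.9700e+00 -7.9500e+00  3.6000e-01]
 [ 3.5149e+02  8.9000e+00 -1.2820e+01  4.0000e-01]
 [ 3.6490e+02  9.2600e+00 -1.2640e+01  4.2000e-01]]
[5.45524339 0.13561097 3.77007226] 0.16976297061029663 0.24548595270739992 rms 0.762815019481363 phase zero-rising deg -87.93993668426788
```

```bash
python3 gen.py 366 216 20
```

```text
351.0 [[-0.0004, -0.0059, 0.0002], [-0.0004, -0.0058, -0.0006]]
336.0 [[-0.0004, -0.0058, -0.0013], [-0.0004, -0.0055, -0.002]]
321.0 [[-0.0003, -0.0052, -0.0027], [-0.0004, -0.0048, -0.0034]]
306.0 [[-0.0003, -0.0043, -0.004], [-0.0002, -0.0038, -0.0045]]
291.0 [[-0.0003, -0.0031, -0.005], [-0.0001, -0.0025, -0.0054]]
276.0 [[-0.0002, -0.0018, -0.0056], [0.0, -0.001, -0.0058]]
261.0 [[0.0, -0.0002, -0.0059], [0.0, 0.0006, -0.0058]]
246.0 [[0.0001, 0.0013, -0.0058], [0.0001, 0.002, -0.0055]]
231.0 [[0.0002, 0.0027, -0.0052], [0.0003, 0.0034, -0.0048]]
216.0 [[0.0002, 0.004, -0.0043], [0.0003, 0.0045, -0.0038]]
```

>>> play_rows:
  slide:
    - [0.0001,-0.0069,-0.0008]
    - [-0.0004,-0.0058,-0.0006]
  dr:
    - [0,0,0]
    - [0,0,0]
  gripper: [0,0]

```text
clock: 17.45
tcp_pos: [456.3, -119.1, 104.6]
ee_rot: [3.141, -0.001, 3.072]
wrist_force: [1.7, 2.4, -0.8]
width: 13.9
gripper_force: 89.1
```

>>> play_rows:
  slide:
    - [-0.0004,-0.0058,-0.0013]
    - [-0.0004,-0.0055,-0.002]
  dr:
    - [0,0,0]
    - [0,0,0]
  gripper: [0,0]

```text
clock: 17.7
tcp_pos: [455.4, -131.1, 101.1]
ee_rot: [3.141, -0.001, 3.072]
wrist_force: [-0.2, 2.7, 0.6]
width: 13.4
gripper_force: 89.3
```

>>> play_rows:
  slide:
    - [-0.0003,-0.0052,-0.0027]
    - [-0.0004,-0.0048,-0.0034]
  dr:
    - [0,0,0]
    - [0,0,0]
  gripper: [0,0]

```text
clock: 17.95
tcp_pos: [454.7, -141.3, 94.8]
ee_rot: [3.142, -0.001, 3.071]
wrist_force: [-1.8, 0.9, 3.1]
width: 13.9
gripper_force: 89.4
```

>>> play_rows:
  slide:
    - [-0.0003,-0.0043,-0.004]
    - [-0.0002,-0.0038,-0.0045]
  dr:
    - [0,0,0]
    - [0,0,0]
  gripper: [0,0]

```text
clock: 18.2
tcp_pos: [454.1, -149.5, 86.2]
ee_rot: [-3.141, -0.001, 3.071]
wrist_force: [-2.6, 1.1, 4.0]
width: 13.9
gripper_force: 89.5
```

```bash
python3 - <<'E'
from h import *
cv2.imwrite("pics/v306.png",ctrl.get_image("scene"));print(ctrl.observe()["tcp_pos"])
E
```

```text
[ 454.05215964 -150.06195967   85.66857938]
```

>>> play_rows:
  slide:
    - [-0.0003,-0.0031,-0.005]
    - [-0.0001,-0.0025,-0.0054]
  dr:
    - [0,0,0]
    - [0,0,0]
  gripper: [0,0]

```text
clock: 18.5
tcp_pos: [453.8, -155.1, 75.9]
ee_rot: [-3.141, -0.001, 3.071]
wrist_force: [-3.0, 0.6, 4.5]
width: 13.5
gripper_force: 89.8
```

>>> play_rows:
  slide:
    - [-0.0002,-0.0018,-0.0056]
    - [0,-0.001,-0.0058]
  dr:
    - [0,0,0]
    - [0,0,0]
  gripper: [0,0]

```text
clock: 18.75
tcp_pos: [453.6, -157.9, 64.3]
ee_rot: [-3.141, -0.001, 3.071]
wrist_force: [-3.7, -1.2, 4.6]
width: 14.0
gripper_force: 89.8
```

```bash
python3 - <<'E'
from h import *
cv2.imwrite("pics/v276.png",ctrl.get_image("scene"));print(ctrl.observe()["tcp_pos"])
E
```

```text
[ 453.53299853 -157.87968198   63.73525255]
```

>>> play_rows:
  slide:
    - [0,-0.0002,-0.0059]
    - [0,0.0006,-0.0058]
  dr:
    - [0,0,0]
    - [0,0,0]
  gripper: [0,0]

```text
clock: 19.05
tcp_pos: [453.6, -157.6, 52.7]
ee_rot: [-3.141, -0.0, 3.071]
wrist_force: [-4.4, -1.5, 4.1]
width: 14.0
gripper_force: 89.7
```

>>> play_rows:
  slide:
    - [0.0001,0.0013,-0.0058]
    - [0.0001,0.002,-0.0055]
  dr:
    - [0,0,0]
    - [0,0,0]
  gripper: [0,0]

```text
clock: 19.3
tcp_pos: [453.9, -154.2, 41.3]
ee_rot: [-3.141, -0.0, 3.071]
wrist_force: [-4.0, -2.4, 5.2]
width: 13.5
gripper_force: 89.8
```

>>> play_rows:
  slide:
    - [0.0002,0.0027,-0.0052]
    - [0.0003,0.0034,-0.0048]
  dr:
    - [0,0,0]
    - [0,0,0]
  gripper: [0,0]

```text
clock: 19.55
tcp_pos: [454.4, -148.1, 31.3]
ee_rot: [-3.141, -0.0, 3.071]
wrist_force: [-4.4, -2.9, 4.9]
width: 13.8
gripper_force: 89.8
```

```bash
python3 - <<'E'
from h import *
cv2.imwrite("pics/v231.png",ctrl.get_image("scene"));print(ctrl.observe()["tcp_pos"])
E
```

```text
[ 454.32363857 -147.28188042   30.81326768]
```

>>> play_rows:
  slide:
    - [0.0002,0.004,-0.0043]
    - [0.0003,0.0045,-0.0038]
  dr:
    - [0,0,0]
    - [0,0,0]
  gripper: [0,0]

```text
clock: 19.85
tcp_pos: [455.0, -139.9, 23.4]
ee_rot: [-3.141, 0.0, 3.071]
wrist_force: [-3.8, -4.5, 4.9]
width: 14.1
gripper_force: 89.9
```

```bash
python3 - <<'E'
from h import *
s=ctrl.observe();print(s["tcp_pos"],s["wrist_force"]);cv2.imwrite("pics/v216.png",ctrl.get_image("scene"))
E
python3 gen.py 216 261 6
```

```text
[ 454.98669049 -139.89372103   23.43112942] [-3.75866657 -4.4614399   4.94280342]
231.0 [[-0.0003, -0.0045, 0.0038], [-0.0002, -0.004, 0.0043]]
246.0 [[-0.0003, -0.0034, 0.0048], [-0.0002, -0.0027, 0.0052]]
261.0 [[-0.0001, -0.002, 0.0055], [-0.0001, -0.0013, 0.0058]]
```

>>> play_rows:
  slide:
    - [-0.0003,-0.0045,0.0038]
    - [-0.0002,-0.004,0.0043]
  dr:
    - [0,0,0]
    - [0,0,0]
  gripper: [0,0]

```text
clock: 20.15
tcp_pos: [454.3, -147.6, 31.5]
ee_rot: [3.141, -0.001, 3.072]
wrist_force: [-1.5, -1.1, -5.5]
width: 13.7
gripper_force: 88.7
```

>>> play_rows:
  slide:
    - [-0.0003,-0.0034,0.0048]
    - [-0.0002,-0.0027,0.0052]
    - [0,0,0]
    - [0,0,0]
  dr:
    - [0,0,0]
    - [0,0,0]
    - [0,0,0]
    - [0,0,0]
  gripper: [0,0,0,0]

```text
clock: 20.65
tcp_pos: [453.9, -154.5, 42.3]
ee_rot: [-3.141, 0.0, 3.071]
wrist_force: [-5.0, -2.4, 2.3]
width: 13.5
gripper_force: 89.4
```

```bash
python3 - <<'E'
from h import *
s=ctrl.observe();print(s["tcp_pos"],s["wrist_force"]);cv2.imwrite("pics/v246.png",ctrl.get_image("scene"))
E
```

```text
[ 453.91359998 -154.48458312   42.25017203] [-5.0260548  -2.41469045  2.28007758]
```

>>> play_rows:
  slide:
    - [-0.0001,-0.002,0.0055]
    - [-0.0001,-0.0013,0.0058]
    - [0,0,0]
    - [0,0,0]
  dr:
    - [0,0,0]
    - [0,0,0]
    - [0,0,0]
    - [0,0,0]
  gripper: [0,0,0,0]

```text
clock: 21.2
tcp_pos: [453.7, -157.5, 53.6]
ee_rot: [-3.141, -0.0, 3.071]
wrist_force: [-5.7, -3.2, 2.1]
width: 14.2
gripper_force: 89.3
```

```bash
python3 - <<'E'
from h import *
s=ctrl.observe();print(s["tcp_pos"],s["wrist_force"]);cv2.imwrite("pics/v261.png",ctrl.get_image("scene"))
from fit import W
ims={int(k):cv2.imread(f"pics/v{k}.png") for k in("216","231","246","261","276","306")}
p=[553.8,-120.5,-.07]
# polar strips of drum face: x=-20, r 30..66, angles 0..360
th=np.radians(np.arange(0,360,1.0));R=np.arange(26,70,1.0)
def strip(im,dx=0,dy=0):
    pts=[W(p,[-20,r*np.sin(t),120+r*np.cos(t)]) for r in R for t in th]
    uv=proj("scene",pts).astype(np.float32).reshape(len(R),len(th),2)-np.float32([1,1])
    return cv2.remap(im,uv[...,0],uv[...,1],cv2.INTER_CUBIC)
row=[cv2.resize(im[138:203,284:330],(260,300),interpolation=cv2.INTER_CUBIC) for im in ims.values()]
row=[cv2.putText(c,str(k),(5,18),0,.5,(0,0,255),1) for c,k in zip(row,ims)]
cv2.imwrite("pics/m1.png",np.vstack([np.hstack(row[:3]),np.hstack(row[3:])]))
for k,im in ims.items(): cv2.imwrite(f"pics/s{k}.png",strip(im))
E
```

```text
[ 453.68071882 -157.52802456   53.64908071] [-5.69451868 -3.1545733   2.05646273]
```

View pics/m1.png

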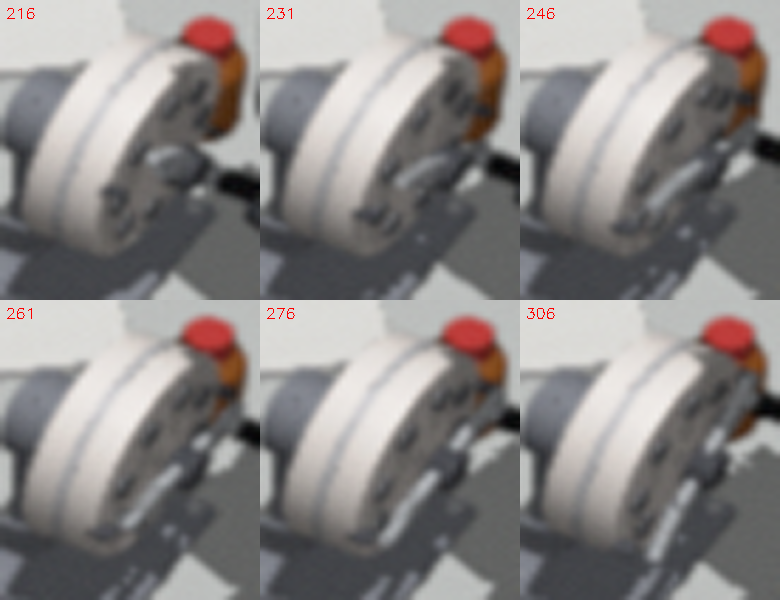

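The montage shows the crank's far end (bottom left of each drum, near (130,525) in the 261° crop). The drum's caps and tick lag it more as the angle goes up. I'll measure the drum's rotation numerically from the eight caps.

```bash
cat > caps.py <<'E'
from h import *
from fit import W
from scipy.optimize import differential_evolution
A={"1":155,"3":365,"216":216.1,"231":229.3,"246":246.5,"261":261.4,"276":274.2,"306":304.2}
def load(k):return cv2.cvtColor(cv2.imread(f"pics/v{k}.png"),cv2.COLOR_BGR2GRAY).astype(np.float32)
p=[553.8,-120.5,-.07]
th=np.radians(np.arange(0,360,1.0));R=np.arange(20,66,1.0)
def strip(im,off,x=-21):
    uv=proj("scene",[W(p,[x,r*np.sin(t),120+r*np.cos(t)]) for r in R for t in th]).astype(np.float32).reshape(len(R),len(th),2)+np.float32(off)
    return cv2.remap(im,uv[...,0],uv[...,1],cv2.INTER_CUBIC)
if __name__=="__main__":
    rows=[]
    for off in((-1,-1),(-1.5,-.5),(-.5,-1.5),(0,0)):
      S={k:strip(load(k),off) for k in A}
      med=np.median(np.array(list(S.values())),axis=0)
      out=[]
      for r0 in(34,38,42,46,50):
        i=int(r0-20);amp=0;ph={}
        for k in A:
            d=(S[k]-cv2.GaussianBlur(S[k],(0,0),30,sigmaY=.1))[i-2:i+3].mean(0)
            w=np.zeros(360);w[:91]=1;w[315:]=1   # visible upper-left window
            c=np.sum(w*d*np.exp(-8j*th));amp+=abs(c);ph[k]=np.degrees(np.angle(-c))/8
        out.append((r0,round(amp),{k:round(float(((ph[k]-A[k]+22.5)%45)-22.5),1) for k in A}))
      b=sorted(out,key=lambda o:-o[1])[:2]
      for o in b:print(off,o)
E
python3 caps.py
```

```text
(-1, -1) (50, 3859, {'1': -6.1, '3': -12.2, '216': -10.6, '231': -10.7, '246': 13.9, '261': -0.2, '276': -11.5, '306': 2.9})
(-1, -1) (46, 2096, {'1': -1.9, '3': -13.8, '216': -20.1, '231': -12.1, '246': 10.7, '261': 3.0, '276': -8.3, '306': 4.2})
(-1.5, -0.5) (50, 4220, {'1': -2.2, '3': -11.3, '216': -8.4, '231': -9.7, '246': 13.2, '261': -0.5, '276': -12.4, '306': 3.3})
(-1.5, -0.5) (46, 2266, {'1': 1.6, '3': -12.7, '216': -15.8, '231': -10.9, '246': 10.0, '261': -0.4, '276': -10.8, '306': 3.6})
(-0.5, -1.5) (50, 3624, {'1': -9.5, '3': -13.9, '216': -13.1, '231': -12.6, '246': 14.7, '261': 0.7, '276': -10.3, '306': 1.9})
(-0.5, -1.5) (46, 2157, {'1': -5.7, '3': -14.6, '216': 20.9, '231': -14.5, '246': -16.0, '261': 9.3, '276': -5.3, '306': 3.4})
(0, 0) (38, 5121, {'1': 8.2, '3': -9.8, '216': 13.1, '231': -12.9, '246': 4.3, '261': -15.9, '276': 12.9, '306': 15.8})
(0, 0) (42, 4669, {'1': 7.2, '3': -11.5, '216': 13.6, '231': -14.4, '246': 1.2, '261': -18.4, '276': 10.2, '306': 14.6})
```

```bash
cat > caps2.py <<'E'
from h import *
from caps import A,load,p
K={"216":[(135,158),(168,105),(197,88)],"231":[(162,115),(192,90),(130,168)],"246":[(152,128),(125,180),(192,97)],"261":[(152,133),(122,187),(183,100)],"276":[(145,137),(122,187),(178,98)],"306":[(135,150),(172,105)]}
c,s=np.cos(p[2]),np.sin(p[2])
def face(px,off,x=-20):
    o,d=ray("scene",np.array(px)-off)
    n=np.array([c,s,0]);t=(x-n@(o-[p[0],p[1],0]))/(n@d);q=o+d*t-[p[0],p[1],120]
    y=-s*q[0]+c*q[1];return np.hypot(y,q[2]),np.degrees(np.arctan2(y,q[2]))
def cen(g,m):
    u=np.array([(m[0]+.5)*46/260-.5,(m[1]+.5)*65/300-.5])+[284,138]
    for _ in range(4):
        gx,gy=np.meshgrid(np.arange(-3,3.01,.25),np.arange(-3,3.01,.25))
        v=cv2.remap(g,(gx+u[0]).astype(np.float32),(gy+u[1]).astype(np.float32),cv2.INTER_CUBIC)
        w=np.exp(-(gx**2+gy**2)/(2*1.6**2))*np.clip(np.percentile(v,60)-v,0,None)
        u=u+[np.sum(w*gx)/w.sum(),np.sum(w*gy)/w.sum()]
    return u
if __name__=="__main__":
  for k in K:
    g=load(k);U=[cen(g,m) for m in K[k]]
    print(k,A[k],[(np.round(u,1).tolist(),np.round(face(u,np.array([-1,-1.])),1).tolist()) for u in U])
E
python3 caps2.py
```

```text
216 216.1 [([307.8, 172.1], [19.2, 56.9]), ([314.9, 160.9], [28.7, -57.6]), ([318.3, 158.2], [46.0, -84.3])]
231 229.3 [([312.1, 164.1], [20.4, -22.9]), ([318.1, 158.2], [44.7, -81.9]), ([306.7, 174.8], [21.8, 78.8])]
246 246.5 [([310.9, 166.3], [16.7, -3.9]), ([305.9, 177.5], [25.7, 97.0]), ([320.0, 159.1], [59.8, -102.1])]
261 261.4 [([310.4, 167.2], [16.0, 6.5]), ([305.6, 178.9], [27.7, 106.9]), ([318.6, 159.1], [48.4, -92.1])]
276 274.2 [([309.8, 168.3], [15.7, 19.1]), ([305.5, 179.5], [28.9, 110.7]), ([317.7, 159.1], [42.3, -83.6])]
306 304.2 [([308.4, 171.3], [16.3, 51.0]), ([315.1, 160.7], [29.7, -60.2])]
```

```bash
cat > fit2.py <<'E'
from caps2 import *
from scipy.optimize import least_squares
ks=list(K);P={k:np.array([cen(load(k),m) for m in K[k]]) for k in ks}
def W2(x,y,yaw,X):
    X=np.asarray(X,float);c,s=np.cos(yaw),np.sin(yaw)
    return np.c_[x+c*X[:,0]-s*X[:,1],y+s*X[:,0]+c*X[:,1],X[:,2]]
def caps(v,psi):
    t=psi+np.arange(8)*np.pi/4
    return proj("scene",W2(553.8,-120.5,v[2],np.c_[np.full(8,-22),v[3]*np.sin(t),120+v[3]*np.cos(t)]))+v[:2]
def res(v,full=False):
    r=[]
    for i,k in enumerate(ks):
        C=caps(v,v[4+i])
        for u in P[k]:
            d=C-u;j=np.argmin((d**2).sum(1));r+=[*d[j]]
    return np.array(r+[(v[2]+.07)/.04,(v[0]+1)/2,(v[1]+1)/2])
best=None
rng=np.random.default_rng(0)
for n in range(150):
    v0=np.r_[rng.uniform(-3,3,2),-.07,rng.uniform(35,50),rng.uniform(0,np.pi/4,6)]
    f=least_squares(res,v0,loss="soft_l1")
    if best is None or f.cost<best.cost:best=f
v=best.x;print(best.cost,np.round(v[:4],3));print(np.round(res(v)[:-3].reshape(-1,2),1).tolist())
for i,k in enumerate(ks):
    d=np.degrees(v[4+i])-A[k];print(k,A[k],"D mod45",round(np.degrees(v[4+i])%45,1),"D-a",round((d+22.5)%45-22.5,1))
E
python3 fit2.py
```

```text
Traceback (most recent call last):
  File "fit2.py", line 21, in <module>
    f=least_squares(res,v0,loss="soft_l1")
  File "fit2.py", line 13, in res
    C=caps(v,v[4+i])
  File "fit2.py", line 9, in caps
    return proj("scene",W2(553.8,-120.5,v[2],np.c_[np.full(8,-22),v[3]*np.sin(t),120+v[3]*np.cos(t)]))+v[:2]
           ~~~~^^^^^^^^^^^^^^^^^^^^^^^^^^^^^^^^^^^^^^^^^^^^^^^^^^^^^^^^^^^^^^^^^^^^^^^^^^^^^^^^^^^^^^^
  File "h.py", line 15, in proj
    c=ctrl.camera_info(cam);T=np.linalg.inv(np.array(c["extrinsics"],float))
ValueError: time passes only in moves, steps and waits
```

```bash
sed -i '2a import functools\n@functools.lru_cache(None)\ndef _ci(c): return ctrl.camera_info(c)' h.py; sed -i 's/c=ctrl.camera_info(cam)/c=_ci(cam)/' h.py; time python3 fit2.py
```

```text
3.339776616992751 [ 0.182  0.913 -0.064 43.069]
[[0.4, -0.5], [-1.0, 0.5], [0.2, -0.2], [0.1, -0.3], [-0.6, -0.1], [0.1, 0.1], [-0.1, -0.1], [0.1, 0.1], [-0.6, 0.4], [-0.2, 0.1], [0.0, -0.1], [0.7, 0.0], [-0.0, -0.1], [-0.1, 0.1], [1.5, -0.3], [0.1, -0.4], [-0.8, 0.2]]
216 216.1 D mod45 38.6 D-a 2.5
231 229.3 D mod45 6.6 D-a 2.3
246 246.5 D mod45 17.4 D-a -4.1
261 261.4 D mod45 21.9 D-a -14.5
276 274.2 D mod45 25.5 D-a 21.3
306 304.2 D mod45 35.7 D-a 1.5
real	0m10.313s
user	0m10.833s
sys	0m0.066s
```

>>> play_rows:
  slide:
    - [-0.0005,-0.0003,0.0035]
    - [-0.0005,0,0.0031]
    - [0,0,0]
    - [0,0,0]
  dr:
    - [0,0,0]
    - [0,0,0]
    - [0,0,0]
    - [0,0,0]
  gripper: [0,0,0,0]

```text
clock: 21.75
tcp_pos: [453.7, -157.9, 60.2]
ee_rot: [-3.141, 0.002, 3.071]
wrist_force: [-3.4, -4.6, -0.6]
width: 14.0
gripper_force: 89.2
```

>>> play_rows:
  slide:
    - [0,0,0]
    - [0,0,0]
    - [0,0,0]
    - [0,0,0]
  dr:
    - [0,0,0]
    - [0,0,0]
    - [0,0,0]
    - [0,0,0]
  gripper: [0,0,0,0]

```text
clock: 22.25
tcp_pos: [453.7, -157.9, 60.2]
ee_rot: [-3.141, 0.001, 3.071]
wrist_force: [-2.3, -4.7, 0.4]
width: 13.8
gripper_force: 89.2
```

```bash
python3 - <<'E'
from h import *
cv2.imwrite("pics/v270.png",ctrl.get_image("scene"));s=ctrl.observe();t=s["tcp_pos"];print(t,s["wrist_force"],np.degrees(np.arctan2(t[1]+112.87,t[2]-60.38))%360)
E
sed -i 's/"306":304.2}/"306":304.2,"270":270.0}/' caps.py; sed -i 's/"306":\[(135,150),(172,105)\]}/"306":[(135,150),(172,105)],"270":[(147,136),(122,187),(180,99)]}/' caps2.py; sed -i 's/np.pi\/4,6)/np.pi\/4,7)/' fit2.py; python3 fit2.py
```

```text
[ 453.64547919 -157.87749902   60.21379163] [-2.56364757 -4.33464326  0.4009627 ] 269.7884131492676
4.019158314871125 [ 0.052  0.983 -0.057 42.918]
[[0.4, -0.5], [-1.0, 0.5], [0.0, -0.1], [0.0, -0.3], [-0.7, -0.0], [0.1, 0.1], [-0.2, -0.0], [0.1, 0.1], [-0.8, 0.5], [-0.2, 0.1], [0.0, -0.1], [0.5, 0.1], [-0.1, -0.1], [-0.0, 0.1], [1.3, -0.3], [0.1, -0.4], [-0.9, 0.3], [-0.1, -0.0], [-0.0, 0.0], [1.2, -0.2]]
216 216.1 D mod45 38.2 D-a 2.1
231 229.3 D mod45 6.2 D-a 1.9
246 246.5 D mod45 17.2 D-a -4.3
261 261.4 D mod45 21.7 D-a -14.7
276 274.2 D mod45 25.3 D-a 21.1
306 304.2 D mod45 35.3 D-a 1.1
270 270.0 D mod45 25.2 D-a -19.8
```

>>> play_rows:
  slide:
    - [0,0,0.0008]
    - [0,0,0]
    - [0,0,0]
    - [0,0,0]
  dr:
    - [0,0,0]
    - [0,0,0]
    - [0,0,0]
    - [0,0,0]
  gripper: [0,0,0,0]

```text
clock: 22.8
tcp_pos: [453.6, -157.9, 60.7]
ee_rot: [-3.141, 0.001, 3.071]
wrist_force: [-1.9, -5.3, -3.3]
width: 13.8
gripper_force: 89.0
```

>>> play_rows:
  slide:
    - [0,0,0]
    - [0,0,0]
    - [0,0,0]
    - [0,0,0]
  dr:
    - [0,0,0]
    - [0,0,0]
    - [0,0,0]
    - [0,0,0]
  gripper: [0,0,0,0]

```text
clock: 23.3
tcp_pos: [453.6, -157.9, 60.7]
ee_rot: [-3.141, 0.001, 3.071]
wrist_force: [-2.1, -5.4, -3.5]
width: 13.2
gripper_force: 89.0
```

```bash
python3 - <<'E'
from h import *
cv2.imwrite("pics/v270.png",ctrl.get_image("scene"));s=ctrl.observe();t=s["tcp_pos"];print(t,s["wrist_force"],np.degrees(np.arctan2(t[1]+112.87,t[2]-60.38))%360)
E
sed -i 's/"270":270.0/"270":270.8/' caps.py; python3 fit2.py|tail -3
```

```text
[ 453.62169851 -157.89220147   60.75318095] [-1.50744537 -3.94510373 -4.41389265] 270.4749035592379
276 274.2 D mod45 25.3 D-a 21.1
306 304.2 D mod45 35.3 D-a 1.1
270 270.8 D mod45 25.4 D-a -20.4
```

```bash
python3 -c "
from station import ctrl
print(ctrl.close_job())"
```

```text
the job is handed in; nothing more can be done
None
```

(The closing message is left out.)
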